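# Free an empty film core held by a spring bar

## Robot

A 7-joint arm with a two-finger parallel gripper is mounted at the origin on the work surface. World frame = base frame: x ahead of the robot, y to its left, z up, the work surface at z = 0. Lengths are in m, angles in rad, forces in N, time in s.
With the tool pointing down it reaches from about 0.4 to 0.9 m from the base axis. Payload 5.6 kg.
Tool frame: the origin (TCP) lies midway between the tips of the shut fingers; the grasp point (between the pads) lies 19 mm behind it; y points along the fingers, z is the direction in which the jaws open and shut, and the axes are right-handed (so a half turn about y gives the same grasp; the last joint's range is limited). The gripper opens to 92 mm and grips with 3 to 60 N. Pads are 20 mm wide; open, the fingers measure 128 mm over their backs; the gripper's body (75 mm by 189 mm) begins 69 mm behind the grasp point.
Start: joints at [1.298, 0.468, -0.012, 1.603, 0.006, 1.071, -0.056], TCP at [0.148, -0.633, 0.191] pointing down, gripper open.
Joint ranges: [-2.53, 2.53], [-0.31, 2.02], [-1.57, 1.55], [0.28, 2.44], [-1.29, 4.43], [0.15, 1.84], [-2.92, 2.92]. Speed limits (rad/s): [2.57, 2.57, 3.14, 3.14, 3.14, 3.14, 3.14].

## Interface

Orientations are given as a 3x3 rotation matrix whose columns are the frame's x, y, z axes.
In Python, from station import env, effector, solver, viewer, workorder, search_frame, tip_of gives the robot as it stands. Calls block until the motion is done:
- env.reach(position, orientation): joint-space move of the TCP to a pose.
- env.movel(position, frame=None, rate=0.15): straight line of the TCP; frame=None keeps the orientation; rate is the mean speed in m/s.
- env.goto_joints(angles): joint-space move.
- effector.release() and effector.grasp(squeeze=None): open the fingers fully, or close them until they stop; squeeze is the grip in N (None keeps the last).
- env.pause(seconds).
- solver.inverse_kinematics(position, orientation): joint angles nearest the present ones, or None.
- env.sense(): the state.
- viewer.read_camera(name): name is "scene" or "top" or "wrist"; returns (picture, depth): 420x560x3 uint8, red, green, blue; 420x560 float32, m along the optical axis (not along the pixel's ray), 0 where there is no reading.
- viewer.camera_info(name): a dict with "intrinsics" (3x3 intrinsics, pixels), "eye" and "rotation" of the camera in the world; the wrist camera has in their place "T_tool_cam" (4x4, takes a point from camera to tool coordinates, whose origin is the TCP and whose axes are the tool frame's). Camera axes: x right, y up, looking along -z (the intrinsics and any distortion apply to the point x, -y, -z); pixel columns grow to the right and rows downward; lengths in m; the calibration is good to about 2 mm. A picture is of the moment at which its call begins: read the wrist's pose just before it. camera_info takes no time and is no camera call.
A pose or a line that the arm cannot do raises env.PlanningError and nothing moves.
- workorder.finish_job(): hands the job in, once; it reports no verdict.
Trained networks look in the newest picture that a camera, given by its name, has taken for a name from the list of things; names that differ only in an ending like _2 or _b are one class to them, and where a whole thing is asked for, a point or a joint stands for the part that bears it (a point fixed in the world has none). Each returns a list of dicts, best first, with "score" (0 to 1); they miss things now and then, are a little off and sometimes report something else, mostly with a low value. They report only what shows in the picture. A call takes as long as a camera call. They do not tell look-alikes from the thing itself.
- search_frame(camera, name): "at" ([x, y, z] in m, in world coordinates, good to about 4 mm: the middle of the surface that is visible of it).
- tip_of(camera, name): "at" ([x, y, z] in m, in world coordinates, good to about 4 mm: a listed point, or the origin of a listed thing).
The state is a dict: "t": time; "joint_positions": joint angles; "joint_velocities": joint speeds; "tau": joint torques, N m; "ee_pos": TCP position; "tcp_rot": TCP orientation; "wrist_force": force on the tool from outside, world axes, zero at the start; "moment": the same for the moment, N m; "gripper_width": finger opening in m.
Only numpy, scipy, OpenCV 4.12 (cv2) and the standard library are available. Lean on these libraries where they do the work, as an engineer would, in place of code of your own. Each camera call takes 0.05 s, during which the arm holds its last target.

## Task

The film on the blue-cheeked stand is used up. Take the forked tool from the wooden block, press the spring bar's brass collar in with it, gently so that neither the bar nor the cheek is strained, and lift that end out so that its tip springs out and rests on top of its cheek. Then put the tool back upright in its pocket in the block and lay the empty core with its bar flat in the green tray without dropping it; leave everything else on the table where it is.

Things in the scene. Friction and masses are not known exactly. Their poses are not given: they have to be found in the camera images.
- stand: Film stand, fixed: dark base plate 150 x 200 x 8 mm with two upright blue cheek plates facing each other, 6 mm thick, 50 mm wide along x; inner faces at y = +73.4 and -73.4 mm. Origin: midway between them at table height; z up, y along the bar, x away from the robot. Open on the near (-x) side; a tear bar at x = 63 to 75 mm is 44 mm high.
- cheek_hole (a point): Centre of the hole in the +y cheek, at its inner face (stand x 0, y 73.4, z 80 mm). Both cheeks have such a round through hole 8.8 mm wide. The cheek's top edge is 13 mm above this point (z = 93 mm); two horns 7 mm high, 13 to 25 mm to either side, leave a notch 26 mm wide above the hole. The sprung end of the bar starts in this hole.
- spindle: Empty cardboard core, 36 mm in diameter, 110 mm long, on a steel spring bar; 150 to 240 g in all. Origin: middle of the core, on the axis; y along the axis, towards the sprung end with the brass collar. Starts between the cheeks, its axis 79 mm high, with 0.75 mm end play either way.
- far_pin (a point): On the axis of the bar's other, unsprung end (spindle y = -72.5 mm): the end of a fixed pin, 7 mm thick and 7 mm long, in the -y cheek's hole; a shoulder 11 mm thick behind it butts against the cheek. The pin lets the bar tilt by 0.2 rad. Once the sprung tip lies on its cheek, draw the bar 10 to 12 mm towards +y to get this pin out, then lift.
- collar (a point): On the axis, on the outer face (towards the +y cheek) of the brass collar, 24 mm in diameter, 4 mm thick; spindle y = 68 mm when released. Beyond it a neck 10 mm thick, 11.8 mm long, ends in a shoulder at the cheek. Pressed towards -y, collar, neck and tip slide in together: 4.5 N to start, 0.9 N more per mm, hard stop after 6.6 mm (10.5 N). Over 15 N strains the bar.
- bar_tip (a point): End of the sprung tip, on the axis: 7 mm thick, 6.9 mm long beyond the neck's shoulder, starting flush with the outside of the +y cheek; spindle y = 86.7 mm when released. It is out of the hole when the collar is pressed in about 6 mm. With the tip lying on top of the cheek its axis is 97 mm high.
- fork: Forked tool, 104 mm tall, 95 to 155 g, upright in its pocket. Origin: under the handle's axis, at the tool's foot; z up. Red handle 22 x 22 mm from z = 42 to 104 mm with a white stripe on its +x side; a shank; a steel fork plate 5 mm thick (y), x = -9 to 16.5, z = 0 to 26 mm. Its slot opens towards +x: 13 mm high (z = 6.5 to 19.5), 15.5 mm deep, a prong above and one below.
- fork_slot (a point): Point of the forked tool where the axis of a 10 mm neck lies when the neck is fully in the slot: middle of the slot's height and of the plate's thickness; tool x = 6 mm, y = 0, z = 13 mm.
- block: Wooden tool block, fixed, 130 x 80 x 38 mm (x, y, z); origin in the middle of its underside. Two small tools stand fixed in it at x = 50 mm, up to z = 100 mm.
- pocket (a point): Middle of the mouth of the forked tool's pocket in the block's top (block x = 4, y = 0, z = 38 mm): 31.5 mm along x, 9.5 mm along y, 30 mm deep. The tool stands in it with its origin at block x = 0, y = 0, z = 8 mm and its stripe towards the block's +x; put it back that way.
- tray: Shallow green tray, fixed, 220 x 140 x 26 mm outside (x, y, z), walls 4 mm, floor 4 mm; origin in the middle of its underside, long side along x. The core fits with its axis along the tray's x; lying there its axis is 22 mm above the table.
- log_a: Bystander: wrapped seed log 240 x 46 mm lying on the table. Origin under its middle.
- log_b: Bystander: wrapped seed log like the other.
- film_roll: Bystander: full film roll standing on end, 92 mm in diameter, 108 mm tall. Origin under its middle.
- bottle: Bystander: white bottle, 66 mm in diameter, 170 mm tall. Origin under its middle.
- mug: Bystander: blue mug, 80 mm wide, 90 mm tall. Origin under its middle.
- clip_box: Bystander: small cardboard box of clips, 90 x 60 x 35 mm. Origin under its middle.
Mind the look-alikes: they are no part of the job. What is shaped like the spindle but black or orange is not meant.

How it is judged:
On the way, in this order (a step that is already met when the one before it is completed fails the run):
1. the forked tool presses the collar in until the tip is out of the cheek's hole (at least 5 mm in) (y of bar_tip in the frame of spindle below 0.0817 m and contact force between fork and spindle above 3 N), for 0.1 s.
2. the sprung end is out: its tip has sprung back and lies on top of the +y cheek, in the notch, with the tool off it (z of bar_tip in the frame of stand between 0.0945 and 0.103 m and y of bar_tip in the frame of stand above 0.076 m and contact force between each of fork, the fingers and spindle below 0.2 N and linear speed of spindle below 0.02 m/s), for 0.2 s.
At the end, for the whole second after the job is handed in: The core with its bar lies flat (within 0.12 rad) and at rest on the floor of the green tray; the forked tool stands released in its pocket in the block, down on the pocket's floor (within 8 mm) and upright (within 0.25 rad) (z of spindle in the frame of tray between 0.015 and 0.028 m and x of spindle in the frame of tray between -0.05 and 0.05 m and y of spindle in the frame of tray between -0.06 and 0.06 m and angle between spindle's own y axis and vertical between 1.45 and 1.69 rad and linear speed of each of spindle, fork below 0.02 m/s and z of fork in the frame of block below 0.016 m and horizontal distance between fork and block below 0.012 m and angle between fork's own z axis and vertical below 0.25 rad); the robot touches nothing.
It fails at once if the tool strains the spring bar: more than 15 N between them (contact force between fork and spindle above 15 N).
It fails at once if the tool strains the stand: more than 15 N between them (contact force between fork and stand above 15 N).
It fails at once if the core is dropped: it falls freely, out of the fingers, faster than 0.6 m/s (linear speed of spindle above 0.6 m/s and contact force between each of the fingers, fork and spindle below 0.1 N).
It fails at once if a bystander is moved more than 30 mm (distance of any of log_a, log_b, film_roll, bottle, mug, clip_box from where it was at the start of the episode above 0.03 m).
It also fails if it takes over 70 s, if anything falls off the work surface, if the arm or the gripper's body presses on something with over 40 N, if the wrist force passes 120 N, or if a joint passes its speed limit or range.

## Working session

There is one attempt and no reset: what is moved stays moved. The work goes in short steps, each a Python script; the robot and the scene stay as the last script left them, time stands still between calls to the robot, and variables do not carry over. Pictures are saved under pics/ and viewed, and the job is handed in when it is done.

```bash
ls; mkdir -p pics; cat > h.py <<'E'
import numpy as np, cv2
from station import env, effector, solver, viewer, workorder, search_frame, tip_of
def snap(cam,fn):
    s=env.sense(); p,d=viewer.read_camera(cam); cv2.imwrite('pics/'+fn,cv2.cvtColor(p,cv2.COLOR_RGB2BGR)); np.save('pics/'+fn+'.npy',d); return s,p,d
def cam_pose(cam,s=None):
    i=viewer.camera_info(cam); K=np.array(i['intrinsics'])
    if 'eye' in i: return K,np.array(i['rotation']),np.array(i['eye']),i
    T=np.array(i['T_tool_cam']); R=np.array(s['tcp_rot']); p=np.array(s['ee_pos'])
    return K,R@T[:3,:3],R@T[:3,3]+p,i
def px2w(cam,u,v,d,s=None):
    K,R,e,_=cam_pose(cam,s)
    c=np.stack([(u-K[0,2])/K[0,0]*d,-(v-K[1,2])/K[1,1]*d,-d*np.ones_like(d)],-1)
    return c@R.T+e
def cloud(cam,d,s=None):
    v,u=np.mgrid[:d.shape[0],:d.shape[1]].astype(float)
    return px2w(cam,u,v,d,s)
E
python3 - <<'E'
from h import *
np.set_printoptions(precision=4,suppress=True)
for c in ['scene','top','wrist']:
    s,p,d=snap(c,c+'0.png'); print(c,viewer.camera_info(c))
    for n in ['stand','cheek_hole','spindle','far_pin','collar','bar_tip','fork','fork_slot','block','pocket','tray']:
        if c=='wrist' : continue
        print(n,[(np.round(r['at'],4).tolist(),round(r['score'],2)) for r in tip_of(c,n)][:3])
print(env.sense())
E
```

```text
pics
scene {'intrinsics': array([[505.7065,   0.    , 285.7362],
       [  0.    , 505.7065, 209.4599],
       [  0.    ,   0.    ,   1.    ]]), 'eye': array([ 1.335 , -0.909 ,  0.9703]), 'rotation': array([[ 0.748 , -0.4059,  0.525 ],
       [ 0.6633,  0.4313, -0.6116],
       [ 0.0218,  0.8058,  0.5918]])}
stand [([0.6011, 0.0303, 0.0065], 0.61)]
cheek_hole [([0.6075, 0.1039, 0.0837], 0.59)]
spindle [([0.413, 0.0536, 0.0196], 0.86), ([0.5962, 0.0259, 0.0761], 0.85), ([0.357, -0.1362, 0.0163], 0.63)]
far_pin [([0.3009, -0.0913, 0.0217], 0.82), ([0.4595, 0.0, 0.0202], 0.61)]
collar [([0.4823, 0.3109, 0.0033], 0.7), ([0.4013, -0.1842, 0.0125], 0.62), ([0.6079, 0.0915, 0.0826], 0.44)]
bar_tip [([0.6069, 0.1101, 0.0812], 0.51), ([0.419, -0.195, 0.019], 0.48)]
fork [([0.5193, -0.2841, 0.0063], 0.66)]
fork_slot [([0.5245, -0.2821, 0.0225], 0.53)]
block [([0.5171, -0.2811, 0.0048], 0.73), ([0.3563, -0.4565, 0.001], 0.39)]
pocket [([0.52, -0.2844, 0.0434], 0.66)]
tray [([0.484, 0.3127, 0.0029], 0.95), ([0.5977, 0.0291, 0.0076], 0.71)]
top {'intrinsics': array([[532.6875,   0.    , 275.3447]
[... 1345 characters left out ...]
-0.9656, -0.1921],
       [ 1.    ,  0.0007,  0.0001, -0.0002],
       [ 0.    ,  0.    ,  0.    ,  1.    ]])}
{'t': 1.25, 'joint_positions': array([ 1.298 ,  0.4675, -0.0116,  1.6027,  0.006 ,  1.0714, -0.0563]), 'joint_velocities': array([ 0.0005, -0.0014,  0.0006,  0.001 ,  0.0011, -0.0016,  0.0001]), 'tau': array([ -0.0001, -52.0417,  -0.0126, -24.4053,  -0.0567,   0.0114,
         0.    ]), 'ee_pos': array([ 0.148 , -0.6329,  0.1913]), 'tcp_rot': array([[-0.9737, -0.    ,  0.2277],
       [-0.2277, -0.    , -0.9737],
       [ 0.0001, -1.    ,  0.    ]]), 'wrist_force': array([ 0.0743, -0.6614,  0.25  ]), 'moment': array([ 0.0099, -0.0174,  0.041 ]), 'gripper_width': 0.09196221918716746}
```

View pictures.

View pics/scene0.png

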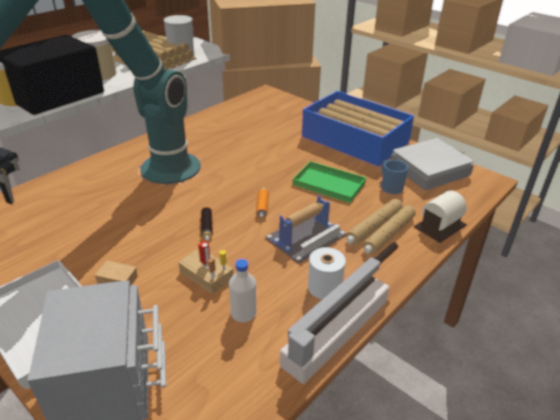

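View pics/top0.png

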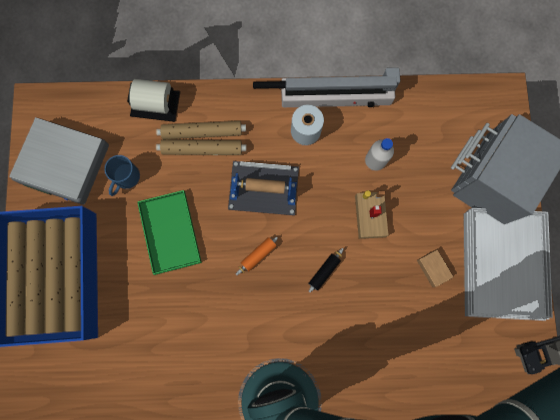

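```bash
cat >> h.py <<'E'
def down(yaw):
    # tool x at heading yaw, y down
    c,s=np.cos(yaw),np.sin(yaw); x=np.array([c,s,0]); y=np.array([0,0,-1.]); return np.stack([x,y,np.cross(x,y)],1)
E
python3 - <<'E'
from h import *
np.set_printoptions(precision=4,suppress=True)
for y in [0,np.pi]:
  for p in [(0.515,-0.28,0.3),(0.515,-0.28,0.05),(0.6,0.03,.3),(.6,.1,.1),(.48,.31,.3),(.48,.31,.05)]:
    print(y,p,solver.inverse_kinematics(np.array(p),down(y)))
env.reach(np.array([0.51,-0.282,0.26]),down(0))
s,p,d=snap('wrist','w1.png'); print(s['t'],s['ee_pos'])
C=cloud('wrist',d,s)
for n in ['fork','fork_slot','block','pocket']:
    print(n,[(np.round(r['at'],4).tolist(),round(r['score'],2)) for r in tip_of('wrist',n)][:3])
np.save('pics/w1c.npy',C)
E
```

```text
0 (0.515, -0.28, 0.3) [ 0.9998  0.3661 -0.728   1.5974  0.2517  1.2746  1.8015]
0 (0.515, -0.28, 0.05) [ 0.9253  0.6474 -0.6475  1.8309  0.5121  0.8366  1.5931]
0 (0.6, 0.03, 0.3) [ 0.6213  0.4984 -1.0296  1.5516  0.4345  1.3394  1.1153]
0 (0.6, 0.1, 0.1) [ 0.3749  0.6728 -0.8336  1.7422  0.5833  0.993   0.8888]
0 (0.48, 0.31, 0.3) [ 0.1767  0.4646 -1.0998  1.6197  0.4246  1.3215  0.5834]
0 (0.48, 0.31, 0.05) [-0.0191  0.6959 -0.8251  1.8601  0.6562  0.8817  0.403 ]
3.141592653589793 (0.515, -0.28, 0.3) [ 0.6105  0.2833 -0.2118  1.6226  0.0621  1.2423 -1.1839]
3.141592653589793 (0.515, -0.28, 0.05) [ 0.5577  0.5479 -0.1514  1.856   0.116   0.7462 -1.2279]
3.141592653589793 (0.6, 0.03, 0.3) [ 0.4364  0.3946 -0.7244  1.5624  0.2686  1.2869 -1.8963]
3.141592653589793 (0.6, 0.1, 0.1) [ 0.2209  0.5894 -0.598   1.7521  0.4026  0.9252 -2.1161]
3.141592653589793 (0.48, 0.31, 0.3) [-0.8054  0.2385  0.2102  1.6807 -0.0524  1.2278 -2.1541]
3.141592653589793 (0.48, 0.31, 0.05) [ 0.0174  0.7236 -0.8826  1.8579  0.7061  0.9077 -2.7759]
3.1 [ 0.5094 -0.2831  0.2597]
fork [([0.5154, -0.282, 0.0097], 0.84)]
fork_slot [([0.5212, -0.2822, 0.017], 0.7), ([0.5211, -0.2784, -0.0042], 0.57)]
block [([0.5199, -0.2773, -0.0019], 0.8)]
pocket [([0.5207, -0.282, 0.0324], 0.66)]
```

View pics/w1.png

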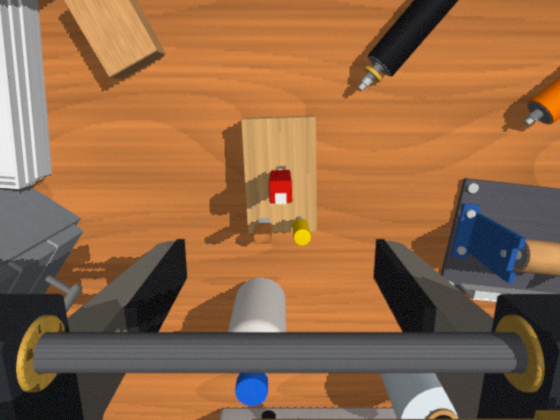

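```bash
python3 - <<'E'
from h import *
np.set_printoptions(precision=4,suppress=True)
C=np.load('pics/w1c.npy'); p=cv2.imread('pics/w1.png').astype(int)
def rect(m):
    P=C[m][:,:2]; r=cv2.minAreaRect((P*1000).astype(np.float32)); print(m.sum(),r, 'z',np.median(C[m][:,2]))
roi=np.zeros(C.shape[:2],bool); roi[100:245,225:330]=1
m=roi&(abs(C[...,2]-0.038)<0.006); m=cv2.morphologyEx(m.astype(np.uint8),cv2.MORPH_OPEN,np.ones((3,3)))>0
rect(m)
roi2=np.zeros_like(roi); roi2[160:215,260:302]=1
red=(p[...,2]-p[...,1]>60)&roi2
top=roi2&(abs(C[...,2]-0.112)<0.006); rect(top)
hz=C[roi2][:,2]; print(np.histogram(hz,bins=np.arange(0,.13,.005)))
tb=(C[...,2]<0.006)&(abs(C[...,2])<.01)
print('table z',np.median(C[60:110,230:330,2]))
E
```

```text
6936 ((517.3445434570312, -283.05657958984375), (130.41595458984375, 80.12601470947266), 1.7621432542800903) z 0.03686267544003713
550 ((517.2327880859375, -283.1033020019531), (22.47880744934082, 21.711467742919922), 1.5147625207901) z 0.11075362620356
(array([   0,   14,    0,    0,    4,    4,   18, 1495,    0,    0,   19,
         16,   15,   20,   16,   18,   21,   20,   22,   21,   23,  113,
        441,    0,    0]), array([0.   , 0.005, 0.01 , 0.015, 0.02 , 0.025, 0.03 , 0.035, 0.04 ,
       0.045, 0.05 , 0.055, 0.06 , 0.065, 0.07 , 0.075, 0.08 , 0.085,
       0.09 , 0.095, 0.1  , 0.105, 0.11 , 0.115, 0.12 , 0.125]))
table z -0.001127018531649926
```

```bash
python3 - <<'E'
from h import *
np.set_printoptions(precision=4,suppress=True)
C=np.load('pics/w1c.npy')
m=np.zeros(C.shape[:2],bool); m[275:330,225:290]=1; b=C[m]; b=b[(b[:,2]>.03)&(b[:,2]<.18)]; print('bottle',b.min(0),b.max(0))
d=np.load('pics/top0.png.npy'); T=cloud('top',d); p=cv2.imread('pics/top0.png').astype(int)
def rect(m):
    P=T[m][:,:2]; r=cv2.minAreaRect((P*1000).astype(np.float32)); print(m.sum(),r,'z',np.median(T[m][:,2]))
roi=np.zeros(T.shape[:2],bool); roi[185:245,350:395]=1
rect(roi&(abs(T[...,2]-.038)<.006))
roi[:]=0; roi[155:220,222:305]=1
m=roi&(abs(T[...,2]-.008)<.004); m=cv2.morphologyEx(m.astype(np.uint8),cv2.MORPH_OPEN,np.ones((2,2)))>0; rect(m)
roi[:]=0; roi[180:282,130:210]=1
g=roi&(p[...,1]-p[...,2]>40)&(p[...,1]-p[...,0]>40); rect(g); rect(g&(T[...,2]>.02))
# block grasp
R=down(0.031)
env.reach(np.array([.5173,-.2831,.125]),R)
env.movel(np.array([.5173,-.2831,.057]),R,rate=.08)
print(env.sense()['ee_pos'],env.sense()['t'])
effector.grasp(40)
s=env.sense();print(s['ee_pos'],s['gripper_width'],s['wrist_force'],s['t'])
E
```

```text
bottle [ 0.6557 -0.3419  0.0301] [ 0.6924 -0.2771  0.1129]
923 ((515.8359375, -283.74652099609375), (130.329833984375, 81.90310668945312), 1.7066590785980225) z 0.03906184338106766
1078 ((480.2471923828125, 30.53912353515625), (213.94747924804688, 450.87969970703125), 87.09715270996094) z 0.008907741952590031
3125 ((387.6015930175781, 242.76370239257812), (480.130859375, 210.27755737304688), 35.66171646118164) z 0.0056946722407340555
301 ((387.9027099609375, 242.2288055419922), (479.9964294433594, 209.05728149414062), 35.66171646118164) z 0.02705794351821167
[ 0.5178 -0.2832  0.0574] 4.95
[ 0.5173 -0.283   0.057 ] 0.021610376030606768 [-0.3256  0.5308 -0.2109] 6.0083
```

```bash
python3 - <<'E'
from h import *
np.set_printoptions(precision=4,suppress=True)
env.movel(np.array([.5173,-.2831,.15]),None,rate=.12)
print(env.sense()['wrist_force'],env.sense()['gripper_width'])
env.reach(np.array([.6,.03,.26]),down(-.1))
env.pause(.2)
s,p,d=snap('wrist','w2.png'); print(s['t'],s['ee_pos'],s['wrist_force'],s['moment'])
C=cloud('wrist',d,s); np.save('pics/w2c.npy',C)
for n in ['stand','cheek_hole','collar','bar_tip','far_pin','spindle']:
    print(n,[(np.round(r['at'],4).tolist(),round(r['score'],2)) for r in tip_of('wrist',n)][:3])
# tray from top
d=np.load('pics/top0.png.npy'); T=cloud('top',d); p=cv2.imread('pics/top0.png').astype(int)
roi=np.zeros(T.shape[:2],bool); roi[180:282,130:210]=1
g=roi&(p[...,1]-p[...,2]>40)&(p[...,1]-p[...,0]>40)&(d>.1); P=T[g][:,:2]
print(cv2.minAreaRect((P*1000).astype(np.float32)))
E
```

```text
[-0.0219 -0.1112 -0.6939] 0.022016421879661453
8.425 [0.5999 0.0284 0.2594] [ 0.2388  0.4025 -0.9183] [ 0.0268 -0.1893  0.0048]
stand [([0.5991, 0.034, -0.0023], 0.74), ([0.5193, -0.2797, -0.0017], 0.71)]
cheek_hole [([0.6072, 0.1021, 0.0818], 0.58)]
collar [([0.6104, 0.093, 0.0787], 0.81), ([0.4082, -0.1818, 0.0187], 0.73)]
bar_tip [([0.4197, -0.1958, 0.0152], 0.75)]
far_pin [([0.4602, -0.0057, 0.0189], 0.73), ([0.7917, 0.2166, 0.0002], 0.68), ([0.5928, -0.0467, 0.0782], 0.65)]
spindle [([0.6038, 0.0276, 0.0779], 0.57), ([0.5219, -0.2794, -0.0027], 0.42), ([0.6075, 0.1113, 0.0793], 0.2)]
((479.97320556640625, 311.7743225097656), (220.26596069335938, 144.513916015625), 13.22131061553955)
```

View pics/w2.png

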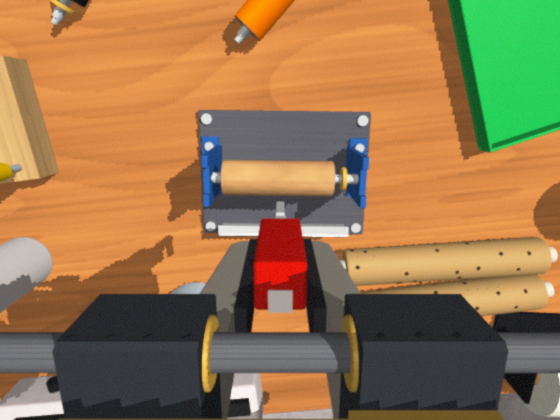

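```bash
python3 - <<'E'
from h import *
np.set_printoptions(precision=4,suppress=True)
C=np.load('pics/w2c.npy'); p=cv2.imread('pics/w2.png').astype(int)
def rect(m,l):
    P=C[m][:,:2]; r=cv2.minAreaRect((P*1000).astype(np.float32)); print(l,m.sum(),r,'z',np.median(C[m][:,2]));return r
def R(a,b,c,d):
    m=np.zeros(C.shape[:2],bool); m[a:b,c:d]=1; return m
m=R(100,245,190,380)&(abs(C[...,2]-.007)<.005)
m=cv2.morphologyEx(m.astype(np.uint8),cv2.MORPH_OPEN,np.ones((3,3)))>0
rect(m,'base')
yaw=-.1
# fork handle in tool frame
e=np.array([.5999,.0284,.2594]); D=down(-.1)
red=R(220,312,250,310)&(p[...,2]-p[...,1]>60)
Q=(C[red]-e)@D; print('red tool',np.percentile(Q,[2,50,98],axis=0))
sh=R(200,222,270,295); Q=(C[sh]-e)@D; Q=Q[(C[sh][:,2]>.15)]; print('shank/plate',Q.shape, np.percentile(Q,[2,50,98],axis=0) if len(Q) else 0)
# core
core=R(155,200,222,335)&(C[...,2]>.06)
P=C[core]; print('core',rect(core,'core'))
# fit cylinder top line
blue=(p[...,0]-p[...,2]>40)&(C[...,2]>.06)
for nm,a,b in [('-y',195,220),('+y',345,372)]:
    m=blue&R(130,210,a,b); rect(m,'cheek'+nm); print(np.percentile(C[m],[1,50,99],axis=0))
yel=R(165,195,335,350)&(p[...,2]-p[...,0]>60); print('collar',np.percentile(C[yel],[2,50,98],axis=0))
np.save('pics/core.npy',P)
E
python3 -c "
import cv2;p=cv2.imread('pics/w2.png');cv2.imwrite('pics/w2z.png',cv2.resize(p[120:245,190:390],None,fx=4,fy=4,interpolation=cv2.INTER_CUBIC))"
```

```text
base 12370 ((610.513671875, 31.320762634277344), (200.37559509277344, 149.32540893554688), 83.26750946044922) z 0.006885730920057592
red tool [[-0.0117 -0.0548 -0.0102]
 [-0.0103 -0.0522  0.0004]
 [ 0.0097  0.0031  0.011 ]]
shank/plate (228, 3) [[-0.0116  0.     -0.0044]
 [-0.0093  0.0236  0.0004]
 [-0.0068  0.0487  0.0074]]
core 3983 ((572.1600952148438, 29.545085906982422), (110.40535736083984, 89.60729217529297), 83.41145324707031) z 0.09318267615030901
core ((572.1600952148438, 29.545085906982422), (110.40535736083984, 89.60729217529297), 83.41145324707031)
cheek-y 603 ((562.5494995117188, -16.85916519165039), (33.47306823730469, 122.40760803222656), 48.464778900146484) z 0.09148574989572045
[[ 0.5673 -0.0474  0.0624]
 [ 0.5901 -0.0418  0.0915]
 [ 0.6167 -0.0376  0.1   ]]
cheek+y 610 ((572.12939453125, 85.18553161621094), (127.32245635986328, 34.86512756347656), 32.53351593017578) z 0.09132655752100743
[[0.5847 0.1028 0.0606]
 [0.6061 0.1074 0.0913]
 [0.6323 0.1134 0.0999]]
collar [[0.5965 0.0886 0.0106]
 [0.6062 0.0914 0.087 ]
 [0.6224 0.1049 0.0903]]
```

View pics/w2z.png

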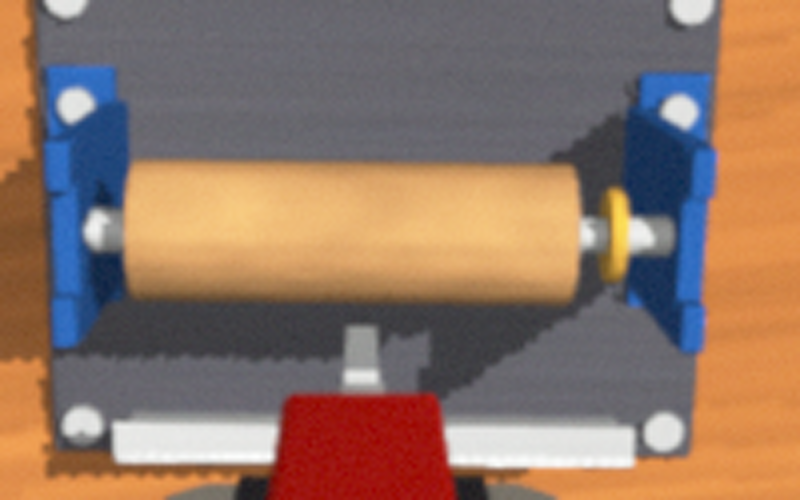

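```bash
python3 - <<'E'
from h import *
from scipy.optimize import least_squares
np.set_printoptions(precision=4,suppress=True)
C=np.load('pics/w2c.npy'); p=cv2.imread('pics/w2.png').astype(int)
yaw=np.radians(-6.73); c,s=np.cos(yaw),np.sin(yaw); Rz=np.array([[c,-s,0],[s,c,0],[0,0,1]])
P=np.load('pics/core.npy'); P=P[(P[:,2]>.07)&(P[:,0]>.55)&(P[:,0]<.65)]
def f(v):
    a=np.array([v[0],v[1]*0,v[2]]); dr=np.array([v[1],1,v[3]]); dr/=np.linalg.norm(dr)
    q=P-np.array([v[0],.0287,v[2]]); q=q-np.outer(q@dr,dr); return np.linalg.norm(q,axis=1)-.018
r=least_squares(f,[.6,.1,.078,0],loss='soft_l1',f_scale=.001); v=r.x; print('axis at y=.0287:',v,'yaw',-np.arctan(v[1]),'rms',np.std(r.fun))
O=np.array([v[0]+v[1]*(.0313-.0287),.0313,0]); print(O)
S=(C-O)@Rz
def R(a,b,c,d):
    m=np.zeros(C.shape[:2],bool); m[a:b,c:d]=1; return m
core=R(155,200,222,335)&(C[...,2]>.07); print('core y ext',np.percentile(S[core][:,1],[.5,1,50,99,99.5]))
for nm,a,b in [('-y',195,220),('+y',345,372)]:
    blue=(p[...,0]-p[...,2]>40)&R(125,215,a,b)
    for lo,hi in [(.088,.094),(.096,.101)]:
        m=blue&(C[...,2]>lo)&(C[...,2]<hi); print(nm,lo,m.sum(),'x',np.percentile(S[m][:,0],[1,99]),'y',np.percentile(S[m][:,1],[2,50,98]))
yel=R(165,195,335,350)&(p[...,2]-p[...,0]>60)&(C[...,2]>.07)&(C[...,2]<.095); print('collar',yel.sum(),np.percentile(S[yel],[2,50,98],axis=0))
m=R(100,245,190,380)&(abs(C[...,2]-.007)<.003)
print('base',np.percentile(S[m],[.1,.5,99.5,99.9],axis=0))
E
```

```text
axis at y=.0287: [ 0.6006  0.1147  0.0775 -0.0009] yaw -0.11423037600009774 rms 0.0006546467968658335
[0.6009 0.0313 0.    ]
core y ext [-0.0589 -0.0586 -0.0046  0.0485  0.0494]
-y 0.088 212 x [-0.0248  0.0229] y [-0.0779 -0.0741 -0.0719]
-y 0.096 154 x [-0.0244  0.0247] y [-0.0777 -0.0747 -0.0721]
+y 0.088 221 x [-0.0253  0.0217] y [0.0744 0.0767 0.0805]
+y 0.096 161 x [-0.0253  0.0233] y [0.0745 0.0772 0.0803]
collar 115 [[-0.0117  0.0584  0.0775]
 [-0.003   0.0601  0.0874]
 [ 0.0084  0.0625  0.0904]]
base [[-0.0649 -0.0985  0.0043]
 [-0.0646 -0.0978  0.0047]
 [ 0.0811  0.0999  0.0098]
 [ 0.0837  0.1008  0.01  ]]
```

```bash
cat >> h.py <<'E'
YAW=-0.116
_c,_s=np.cos(YAW),np.sin(YAW); RZ=np.array([[_c,-_s,0],[_s,_c,0],[0,0,1]])
O=np.array([.6009,.0313,0])+RZ@np.array([0,.0013,0])   # true stand origin (S frame = stand frame)
def W(x,y,z): return O+RZ@np.array([x,y,z])
def Sf(p): return RZ.T@(np.array(p)-O)
CMD={'off':np.zeros(3)}
def goS(x,y,z,R=None,rate=.1,fix=1,tol=.0004):
    t=W(x,y,z); env.movel(t+CMD['off'],R,rate=rate)
    for _ in range(fix):
        e=t-np.array(env.sense()['ee_pos'])
        if np.linalg.norm(e)<tol: break
        CMD['off']=CMD['off']+e; env.movel(t+CMD['off'],R,rate=.05)
def st(l=''):
    F=[];P=[]
    for _ in range(5):
        env.pause(.01); s=env.sense(); F.append(RZ.T@s['wrist_force']); P.append(Sf(s['ee_pos']))
    print(l,'t%.2f'%s['t'],'S',np.round(np.mean(P,0)*1000,2),'F',np.round(np.mean(F,0),2),'M',np.round(s['moment'],2),flush=True); return np.mean(P,0),np.mean(F,0)
E
python3 - <<'E'
from h import *
FY=.0668
env.reach(W(-.06,FY,.2),down(YAW)); st('a')
goS(-.06,FY,.115,down(YAW),.12,2); p0,f0=st('b')
for x in [-.04,-.03,-.02,-.014,-.008]:
    goS(x,FY,.115,down(YAW),.06,1); p,f=st('x')
    if np.linalg.norm((f-f0)[:2])>2.5: print('STOP');break
s,p,d=snap('wrist','w3.png'); snap('scene','s3.png')
print(CMD)
E
python3 -c "
import cv2;p=cv2.imread('pics/s3.png');cv2.imwrite('pics/s3z.png',cv2.resize(p[170:270,240:380],None,fx=5,fy=5,interpolation=cv2.INTER_CUBIC))"
```

```text
a t9.33 S [-59.67  66.86 200.19] F [ 0.77 -0.65 -0.78] M [ 0.   -0.16  0.07]
b t10.73 S [-60.24  66.8  114.54] F [-0.2   0.15 -1.06] M [ 0.06 -0.13  0.01]
x t11.51 S [-40.28  66.78 115.31] F [-0.1   0.11 -1.17] M [ 0.04 -0.12  0.01]
x t12.12 S [-30.64  66.92 115.06] F [ 0.23 -0.   -1.32] M [ 0.11 -0.17 -0.01]
x t12.47 S [-20.19  66.85 114.97] F [ 0.03 -0.04 -0.85] M [ 0.04 -0.13 -0.05]
x t12.77 S [-14.26  66.84 115.02] F [-0.09  0.49 -1.33] M [ 0.07 -0.14  0.02]
x t13.06 S [ -8.24  66.84 115.03] F [-0.42 -0.05 -1.11] M [ 0.05 -0.16 -0.01]
{'off': array([-4.53339661e-04,  1.30644372e-04,  8.35711104e-05])}
```

View pics/w3.png

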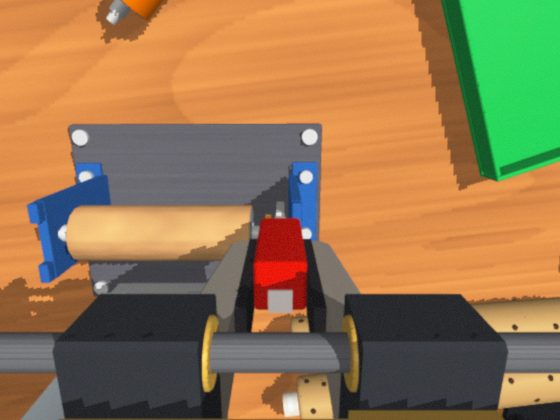

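View pics/s3z.png

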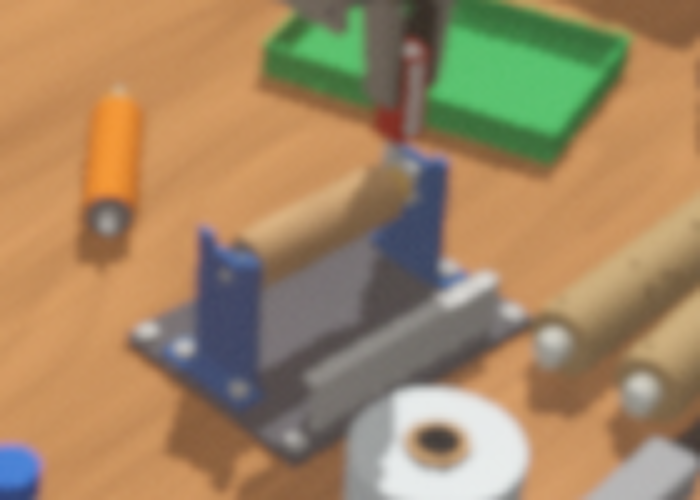

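```bash
python3 - <<'E'
from h import *
CMD['off']=np.array([-4.5e-4,1.3e-4,0.8e-4])
R=down(YAW); p,f0=st('0')
y=.0668; 
while y>.0515:
    y-=.001 if y>.0645 else .0005
    env.movel(W(-.008,y,.115)+CMD['off'],R,rate=.03)
    p,f=st('%.1f'%(y*1e3)); 
    if (f-f0)[1]>8.3: break
E
```

```text
0 t13.20 S [ -8.6   66.92 115.03] F [-0.5  -0.   -0.78] M [ 0.02 -0.12 -0.05]
65.8 t13.49 S [ -8.48  65.77 115.1 ] F [-0.22 -0.06 -1.11] M [ 0.03 -0.13  0.  ]
64.8 t13.78 S [ -8.45  64.81 115.08] F [-0.18  0.16 -0.98] M [ 0.05 -0.19 -0.01]
63.8 t14.07 S [ -8.47  63.83 115.1 ] F [ 0.37 -0.44 -0.77] M [ 0.04 -0.14 -0.03]
63.3 t14.37 S [ -8.47  63.64 115.12] F [-0.19  0.69 -1.26] M [ 0.31 -0.13 -0.05]
62.8 t14.66 S [ -8.44  63.06 115.13] F [ 0.14  1.16 -0.83] M [ 0.39 -0.19  0.04]
62.3 t14.95 S [ -8.45  62.57 115.12] F [-0.06  1.8  -1.01] M [ 0.56 -0.23  0.01]
61.8 t15.24 S [ -8.46  62.45 115.15] F [ 0.31  3.37 -1.06] M [ 0.93 -0.25  0.09]
61.3 t15.53 S [ -8.52  62.2  115.17] F [ 0.31  4.77 -1.83] M [ 1.38 -0.3   0.05]
60.8 t15.82 S [ -8.5   61.53 115.17] F [-0.19  5.08 -1.55] M [ 1.56 -0.32  0.07]
60.3 t16.12 S [ -8.5  61.2 115.2] F [-0.47  5.43 -1.77] M [ 1.68 -0.29 -0.01]
59.8 t16.41 S [ -8.49  60.89 115.23] F [-0.04  5.66 -1.78] M [ 1.72 -0.36  0.05]
59.3 t16.70 S [ -8.51  60.58 115.25] F [-0.2   6.11 -1.41] M [ 1.73 -0.27  0.07]
58.8 t16.99 S [ -8.5   60.26 115.29] F [-0.08  5.93 -1.91] M [ 1.87 -0.33  0.06]
58.3 t17.28 S [ -8.51  59.94 115.33] F [ 0.    6.35 -1.3 ] M [ 1.96 -0.31 -0.02]
57.8 t17.57 S [ -8.53  59.61 115.34] F [-0.09  6.83 -1.57] M [ 2.05 -0.34  0.04]
57.3 t17.87 S [ -8.51  59.3  115.38] F [-0.09  6.99 -1.34] M [ 2.09 -0.32  0.05]
56.8 t18.16 S [ -8.51  58.98 115.42] F [-0.13  7.2  -1.65] M [ 2.17 -0.37  0.02]
56.3 t18.45 S [ -8.53  58.65 115.44] F [-0.33  7.42 -1.74] M [ 2.29 -0.41  0.08]
55.8 t18.74 S [ -8.52  58.34 115.47] F [-0.35  8.25 -1.13] M [ 2.37 -0.33  0.06]
55.3 t19.03 S [ -8.52  58.03 115.51] F [-0.    8.07 -1.27] M [ 2.44 -0.36  0.09]
54.8 t19.32 S [ -8.53  57.71 115.54] F [-0.37  8.58 -1.88] M [ 2.44 -0.36  0.02]
```

```bash
python3 - <<'E'
from h import *
CMD['off']=np.array([-4.5e-4,1.3e-4,0.8e-4])
R=down(YAW)
y=.0548
while y>.0515:
    y-=.0005
    env.movel(W(-.008,y,.115)+CMD['off'],R,rate=.03)
    p,f=st('%.1f'%(y*1e3)); 
    if f[1]>11 or p[1]<.0561: break
env.pause(.2)
p0,f0=st('hold')
z=.115
while z<.137:
    z+=.002
    env.movel(W(-.008,y,z)+CMD['off'],R,rate=.03)
    p,f=st('z%.1f'%(z*1e3))
    if abs(f[2]-f0[2])>6 or f[1]>13: print('STOP'); break
print(y,z)
snap('wrist','w4.png'); snap('scene','s4.png')
E
python3 -c "
import cv2;p=cv2.imread('pics/s4.png');cv2.imwrite('pics/s4z.png',cv2.resize(p[170:270,240:380],None,fx=5,fy=5,interpolation=cv2.INTER_CUBIC))"
```

```text
54.3 t19.62 S [ -8.54  57.37 115.57] F [-0.15  8.62 -1.  ] M [ 2.58 -0.4   0.07]
53.8 t19.91 S [ -8.53  57.06 115.6 ] F [-0.22  8.71 -1.38] M [ 2.63 -0.36  0.06]
53.3 t20.20 S [ -8.52  56.72 115.63] F [-0.18  9.32 -1.36] M [ 2.64 -0.38  0.06]
52.8 t20.49 S [ -8.55  56.42 115.64] F [-0.19  9.5  -1.59] M [ 2.77 -0.45  0.02]
52.3 t20.78 S [ -8.54  56.09 115.68] F [ 0.13  9.51 -1.08] M [ 2.84 -0.48  0.05]
hold t21.02 S [ -8.56  56.11 115.68] F [-0.79  9.43 -1.63] M [ 2.87 -0.4   0.06]
z117.0 t21.32 S [ -8.63  56.09 117.57] F [-0.33  9.68 -2.76] M [ 2.98 -0.46  0.07]
z119.0 t21.61 S [ -8.61  56.11 119.56] F [ 0.25  9.39 -2.3 ] M [ 2.98 -0.47  0.12]
z121.0 t21.90 S [ -8.58  56.12 121.58] F [ 0.11  9.92 -1.94] M [ 2.98 -0.47  0.07]
z123.0 t22.19 S [ -8.57  56.13 123.58] F [-0.01  9.66 -2.  ] M [ 2.98 -0.49  0.06]
z125.0 t22.48 S [ -8.57  56.12 125.61] F [ 0.24  9.77 -2.82] M [ 2.99 -0.52  0.1 ]
z127.0 t22.77 S [ -8.56  56.1  127.6 ] F [ 0.06  9.48 -1.78] M [ 3.01 -0.48  0.07]
z129.0 t23.07 S [ -8.58  56.1  129.61] F [ 0.57  9.36 -2.33] M [ 2.95 -0.52  0.1 ]
z131.0 t23.36 S [ -8.6   56.06 131.59] F [ 0.07  9.26 -2.06] M [ 2.95 -0.49  0.08]
z133.0 t23.65 S [ -8.59  56.02 133.6 ] F [-0.31  9.78 -1.98] M [ 2.97 -0.44  0.07]
z135.0 t23.94 S [ -8.59  55.98 135.6 ] F [ 0.3   9.26 -2.28] M [ 3.02 -0.45  0.08]
z137.0 t24.23 S [ -8.53  55.92 137.61] F [ 0.25  9.36 -2.47] M [ 2.93 -0.52  0.06]
0.0523 0.137
```

View pics/w4.png

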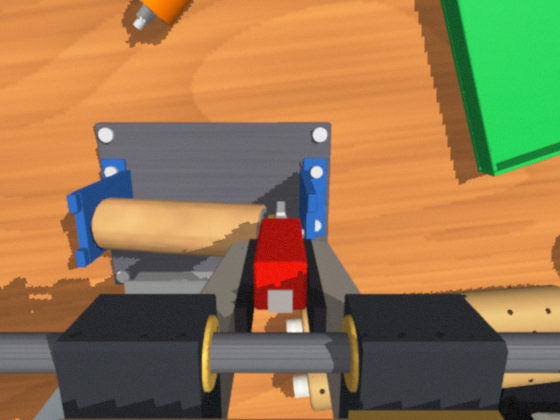

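View pics/s4z.png

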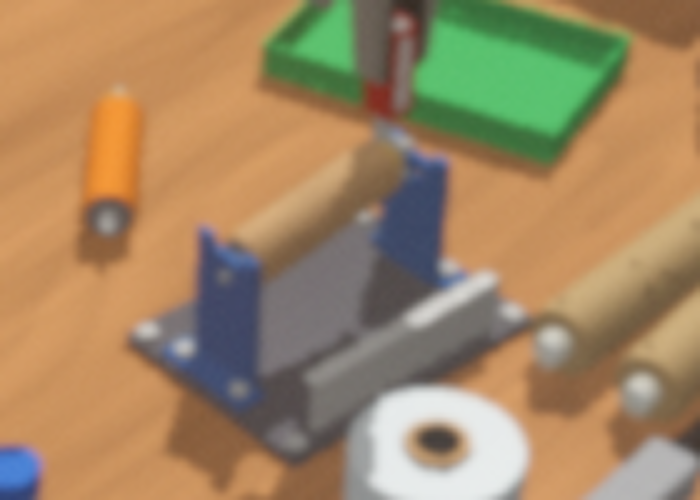

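```bash
python3 - <<'E'
from h import *
CMD['off']=np.array([-4.5e-4,1.3e-4,-5e-4])
R=down(YAW)
for y in [.055,.058,.061,.064,.0655]:
    env.movel(W(-.008,y,.137)+CMD['off'],R,rate=.03); p,f=st('y%.1f'%(y*1e3))
for z in [.135,.1335,.1325,.1317]:
    env.movel(W(-.008,.0655,z)+CMD['off'],R,rate=.03); p,f=st('z%.1f'%(z*1e3))
env.pause(.1); st()
snap('wrist','w5.png'); snap('scene','s5.png')
E
python3 -c "
import cv2;p=cv2.imread('pics/s5.png');cv2.imwrite('pics/s5z.png',cv2.resize(p[170:270,240:380],None,fx=5,fy=5,interpolation=cv2.INTER_CUBIC))
p=cv2.imread('pics/w5.png');cv2.imwrite('pics/w5z.png',cv2.resize(p[120:320,160:360],None,fx=3,fy=3,interpolation=cv2.INTER_CUBIC))"
```

```text
y55.0 t24.62 S [ -8.65  57.7  136.73] F [ 0.25  7.87 -2.02] M [ 2.48 -0.4   0.1 ]
y58.0 t24.92 S [ -8.63  59.64 136.59] F [ 0.06  6.68 -2.27] M [ 1.99 -0.4   0.07]
y61.0 t25.21 S [ -8.6   61.43 136.41] F [ 0.22  5.27 -2.35] M [ 1.61 -0.35  0.02]
y64.0 t25.50 S [ -8.5   62.54 136.14] F [-0.13  0.93 -2.78] M [ 0.26 -0.21  0.  ]
y65.5 t25.79 S [ -8.46  64.52 136.28] F [ 0.16 -0.64 -2.56] M [-0.24 -0.13 -0.02]
z135.0 t26.08 S [ -8.55  65.36 134.34] F [-0.07 -1.06 -2.23] M [-0.24 -0.1   0.01]
z133.5 t26.38 S [ -8.44  65.68 133.  ] F [-0.17  0.04 -2.3 ] M [-0.07 -0.15  0.03]
z132.5 t26.67 S [ -8.37  65.9  132.18] F [ 0.08  0.39 -1.14] M [ 0.02 -0.13  0.03]
z131.7 t26.96 S [ -8.46  65.61 131.19] F [ 0.18 -0.09 -1.2 ] M [ 0.03 -0.14 -0.01]
 t27.10 S [ -8.45  65.6  131.23] F [ 0.25  0.02 -1.1 ] M [ 0.05 -0.13  0.04]
```

View pics/w5z.png

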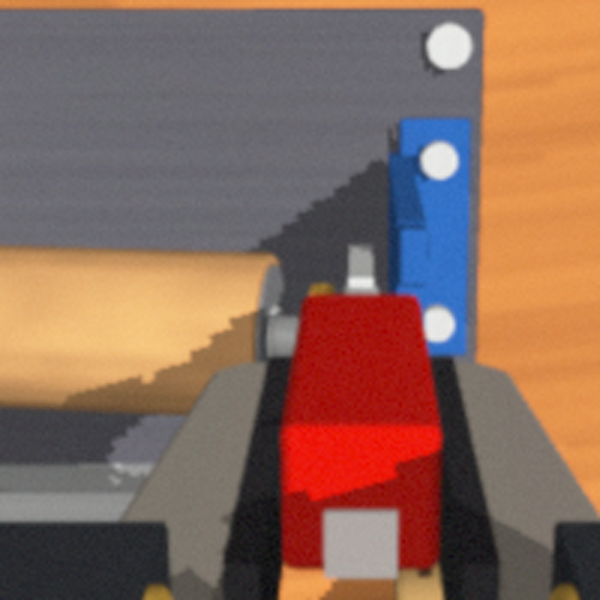

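View pics/s5z.png

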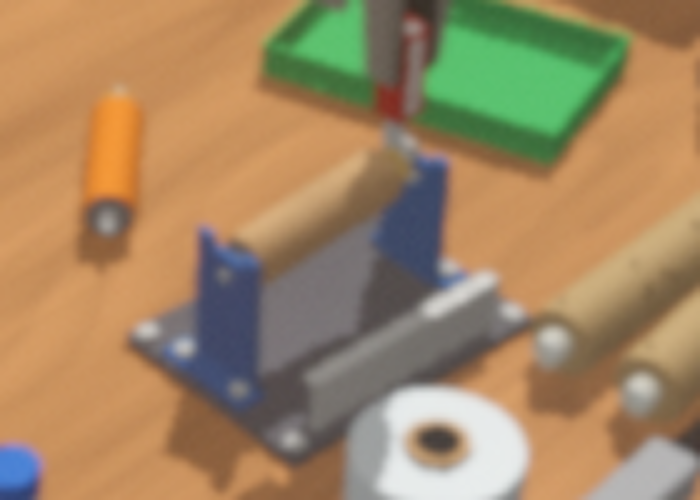

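```bash
python3 - <<'E'
from h import *
CMD['off']=np.array([-4.5e-4,1.3e-4,-0e-4])
R=down(YAW)
for x in [-.012,-.018,-.024,-.034,-.06]:
    env.movel(W(x,.0655,.131)+CMD['off'],R,rate=.06); p,f=st('x%.1f'%(x*1e3))
env.movel(W(-.06,.0655,.26),R,rate=.15)
env.reach(W(0.005,0.0,.27),R); env.pause(.1)
s,p,d=snap('wrist','w6.png'); C=cloud('wrist',d,s); np.save('pics/w6c.npy',C); st()
for n in ['bar_tip','collar','far_pin','spindle']:
    print(n,[((Sf(r['at'])*1000).round(1).tolist(),round(r['score'],2)) for r in tip_of('wrist',n)][:3])
E
python3 -c "
import cv2;p=cv2.imread('pics/w6.png');cv2.imwrite('pics/w6z.png',cv2.resize(p[110:245,190:390],None,fx=4,fy=4,interpolation=cv2.INTER_CUBIC))"
```

```text
x-12.0 t27.49 S [-12.68  65.59 131.03] F [-0.03  0.32 -1.28] M [ 0.03 -0.13  0.01]
x-18.0 t27.78 S [-18.72  65.61 131.07] F [ 0.21 -0.16 -0.75] M [-0.   -0.16 -0.  ]
x-24.0 t28.07 S [-24.69  65.6  131.07] F [-0.11 -0.09 -0.87] M [-0.01 -0.1  -0.04]
x-34.0 t28.43 S [-34.66  65.56 131.12] F [ 0.21 -0.38 -1.41] M [ 0.05 -0.17 -0.  ]
x-60.0 t29.06 S [-60.2   65.48 131.22] F [ 0.14 -0.34 -0.8 ] M [ 0.06 -0.18 -0.03]
 t30.72 S [  4.08   1.3  269.65] F [ 0.03 -0.14 -0.86] M [ 0.07 -0.1   0.08]
bar_tip [([-4.6, 73.5, 96.4], 0.89)]
collar [([-170.6, -235.6, 18.5], 0.79), ([0.7, 58.2, 93.7], 0.59)]
far_pin [([-134.0, -55.1, 21.1], 0.74), ([-1.6, -79.8, 79.5], 0.56)]
spindle []
```

View pics/w6z.png

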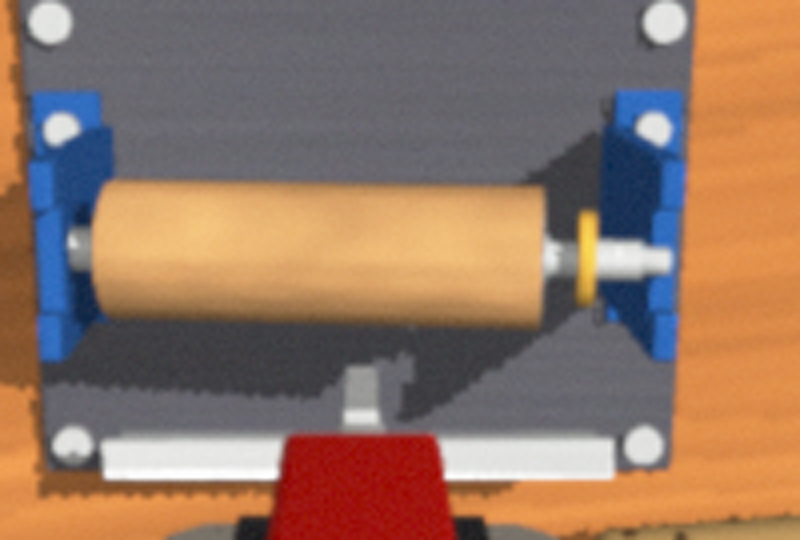

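```bash
python3 - <<'E'
from h import *
from scipy.optimize import least_squares
np.set_printoptions(precision=4,suppress=True)
C=np.load('pics/w6c.npy'); p=cv2.imread('pics/w6.png').astype(int)
def R(a,b,c,d):
    m=np.zeros(C.shape[:2],bool); m[a:b,c:d]=1; return m
e=W(.00408,.0013,.26965); D=down(YAW)
red=R(212,312,250,310)&(p[...,2]-p[...,1]>60)
Q=(C[red]-e)@D; print('red',np.percentile(Q,[1,50,99],axis=0))
Q=(C.reshape(-1,3)-e)@D; Q=Q[(abs(Q[:,0])<.02)&(abs(Q[:,2])<.012)&(Q[:,1]<.06)&(Q[:,1]>-.06)]
for a in np.arange(-.06,.06,.01):
    q=Q[(Q[:,1]>a)&(Q[:,1]<a+.01)]
    if len(q)>5: print('%.2f'%a,len(q),'x',np.percentile(q[:,0],[3,97]),'z',np.percentile(q[:,2],[3,97]))
S=(C-O)@RZ
core=R(150,195,210,330)&(C[...,2]>.065)&(abs(S[...,1])<.06)&(abs(S[...,0])<.025)
P=S[core]
def f(v):
    dr=np.array([v[1],1,v[3]]); dr/=np.linalg.norm(dr)
    q=P-np.array([v[0],0,v[2]]); q=q-np.outer(q@dr,dr); return np.linalg.norm(q,axis=1)-.018
r=least_squares(f,[0,0,.085,.12],loss='soft_l1',f_scale=.001); print('core axis S at y=0',r.x,np.std(r.fun)); print(np.percentile(P[:,1],[.5,99.5]))
dr=np.array([r.x[1],1,r.x[3]]);dr/=np.linalg.norm(dr); t=(P-np.array([r.x[0],0,r.x[2]]))@dr; print('along',np.percentile(t,[.3,99.7]))
E
```

```text
red [[-0.0117 -0.0546 -0.0321]
 [-0.0101 -0.051   0.    ]
 [ 0.2024  0.2714  0.0316]]
-0.06 2930 x [-0.0111  0.0096] z [-0.011   0.0107]
-0.05 509 x [-0.0117 -0.0093] z [-0.0113  0.0112]
-0.04 433 x [-0.0116 -0.0094] z [-0.0113  0.0113]
-0.03 363 x [-0.0117 -0.0094] z [-0.0114  0.0111]
-0.02 295 x [-0.0116 -0.0104] z [-0.0104  0.0098]
-0.01 239 x [-0.0116 -0.0104] z [-0.0103  0.01  ]
0.00 130 x [-0.0116 -0.0104] z [-0.0103  0.0099]
0.02 76 x [-0.0094 -0.0068] z [-0.0033  0.0029]
0.03 36 x [-0.0096 -0.009 ] z [-0.0024  0.002 ]
0.04 30 x [-0.0096 -0.0091] z [-0.0025  0.0021]
core axis S at y=0 [0.0001 0.0004 0.0862 0.1142] 0.0014311404805716179
[-0.0595  0.0481]
along [-0.0585  0.0497]
```

```bash
python3 - <<'E'
from h import *
np.set_printoptions(precision=4,suppress=True)
R=down(.031); G=np.array([.5173,-.2830,0])
env.reach(G+[0,0,.16],R)
e=G+[0,0,.16]-np.array(env.sense()['ee_pos']); print(e)
off=np.zeros(3)
def go(z,rate):
    global off
    env.movel(G+[0,0,z]+off,R,rate=rate); q=env.sense()['ee_pos']; off=off+np.clip(G+[0,0,z]-q,-.002,.002)*[1,1,0]; print(z,np.array(q),env.sense()['wrist_force'],env.sense()['t'])
go(.11,.12); go(.102,.04); go(.094,.06); go(.075,.08); go(.063,.06); go(.0575,.04)
effector.release(); env.pause(.1)
print(env.sense()['wrist_force'])
env.movel(G+[0,0,.15],R,rate=.2)
s,p,d=snap('wrist','w7.png'); C=cloud('wrist',d,s)
roi=np.zeros(C.shape[:2],bool); roi[100:300,200:350]=1
top=roi&(abs(C[...,2]-.1115)<.005)&(abs(C[...,0]-.517)<.02)&(abs(C[...,1]+.283)<.02)
print(top.sum(),cv2.minAreaRect((C[top][:,:2]*1000).astype(np.float32)),np.median(C[top][:,2]),s['t'])
E
```

```text
[-0.0012 -0.0016 -0.0007]
0.11 [ 0.518  -0.2824  0.1103] [-0.2653 -0.496   0.1823] 32.7833
0.102 [ 0.5165 -0.2836  0.102 ] [-0.0628  0.3349 -0.3808] 33.1333
0.094 [ 0.5171 -0.2827  0.0935] [-0.8091  0.2233 -0.7304] 33.4167
0.075 [ 0.5171 -0.283   0.0742] [ 0.4834 -0.144  -0.8401] 33.8083
0.063 [ 0.5174 -0.2831  0.0625] [-0.4648 -0.3667 -0.8724] 34.1583
0.0575 [ 0.5175 -0.2831  0.0574] [ 0.1319 -0.7779 -0.5115] 34.45
[-0.3041 -0.2151  0.0957]
1146 ((517.21044921875, -283.0700378417969), (22.43149757385254, 21.600858688354492), 2.2180583477020264) 0.11073863819623159 36.275
```

View pics/w7.png

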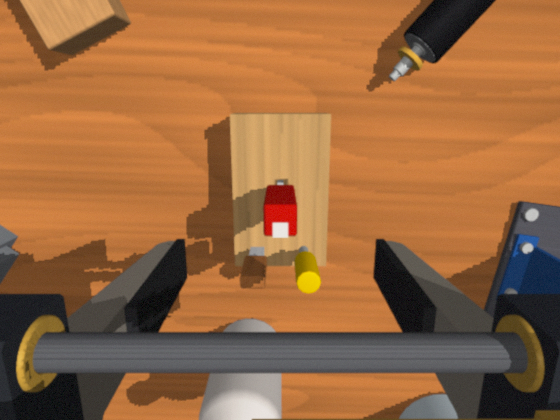

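```bash
cat >> h.py <<'E'
def bar(t,sg):
    u=np.array([0,np.cos(t),np.sin(t)]); y=np.array([0,np.sin(t),-np.cos(t)]); x=sg*u
    return RZ@np.stack([x,y,np.cross(x,y)],1)
TH=.1137; CY=-.0055; AX=np.array([0,CY,.0873+.1142*CY])
def tcp(t,sg,a=.014): # tcp for tilt t
    return AX+a*np.array([0,np.sin(t),-np.cos(t)])
TR=np.array([.4815,.3125]); TYAW=np.radians(13.2)
E
python3 - <<'E'
from h import *
np.set_printoptions(precision=3,suppress=True)
for sg in (1,-1):
    p=tcp(TH,sg)
    h=YAW+np.pi/2
    for z in (0,.1): print(sg,'stand',solver.inverse_kinematics(W(*(p+[0,0,z])),bar(TH,sg)))
    print(' tilt',solver.inverse_kinematics(W(*(p+[0,.01,.06])),bar(TH+.035,sg)))
    for hh in (TYAW+.7,TYAW-.7):
        for z in (.008,.15):
            y=hh+(0 if sg>0 else np.pi)
            print(sg,'%.2f'%hh,z,solver.inverse_kinematics(np.array([*TR,z]),down(y)))
E
```

```text
1 stand [ 0.639  0.764 -0.96   1.785  0.634  0.925  2.466]
1 stand [ 0.707  0.661 -1.067  1.712  0.526  1.087  2.53 ]
 tilt [ 0.689  0.706 -1.033  1.747  0.543  1.001  2.521]
1 0.93 0.008 [-0.056  0.756 -0.779  1.869  0.718  0.822  1.286]
1 0.93 0.15 [ 0.205  0.754 -1.222  1.78   0.769  1.181  1.246]
1 -0.47 0.008 [-0.186  0.684 -0.59   1.877  0.544  0.746  0.018]
1 -0.47 0.15 [-0.024  0.53  -0.806  1.792  0.444  1.012  0.097]
-1 stand [ 0.247  0.561 -0.375  1.81   0.12   0.784 -0.273]
-1 stand [ 0.298  0.444 -0.437  1.737  0.087  0.975 -0.263]
 tilt [ 0.291  0.491 -0.426  1.772  0.065  0.887 -0.243]
-1 0.93 0.008 [-0.435  0.609 -0.257  1.894  0.237  0.667 -1.475]
-1 0.93 0.15 [-0.253  0.441 -0.486  1.806  0.247  0.955 -1.484]
-1 -0.47 0.008 [ 0.106  0.911 -1.049  1.86   0.965  0.986  2.859]
-1 -0.47 0.15 [ 0.241  0.836 -1.324  1.778  0.86   1.25   2.921]
```

```bash
python3 - <<'E'
from h import *
sg=-1; R=bar(TH,sg); p=tcp(TH,sg)
env.reach(W(*(p+[0,0,.1])),R); st('above')
goS(*(p+[0,0,.03]),R,.12,1); goS(*p,R,.06,1); st('at')
effector.grasp(25); env.pause(.1); q,f=st('grasped'); print(env.sense()['gripper_width'])
snap('wrist','w8.png'); snap('scene','s8.png')
E
python3 -c "
import cv2;p=cv2.imread('pics/s8.png');cv2.imwrite('pics/s8z.png',cv2.resize(p[150:270,230:398],None,fx=4,fy=4,interpolation=cv2.INTER_CUBIC))"
```

```text
above t38.09 S [-6.000e-02 -4.720e+00  1.723e+02] F [-0.45 -0.38  0.3 ] M [-0.2  -0.08 -0.01]
at t40.02 S [ 0.39 -4.   73.43] F [-0.47 -0.05  0.38] M [-0.15 -0.11 -0.02]
grasped t41.13 S [-0.17 -3.99 72.88] F [-0.6   0.34 -0.95] M [-0.06 -0.01 -0.04]
0.029287507955099212
```

View pics/w8.png

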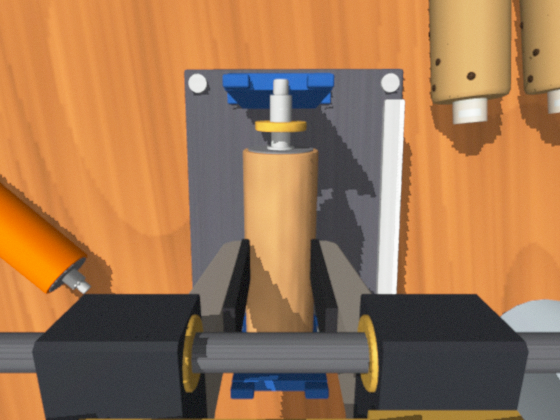

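View pics/s8z.png

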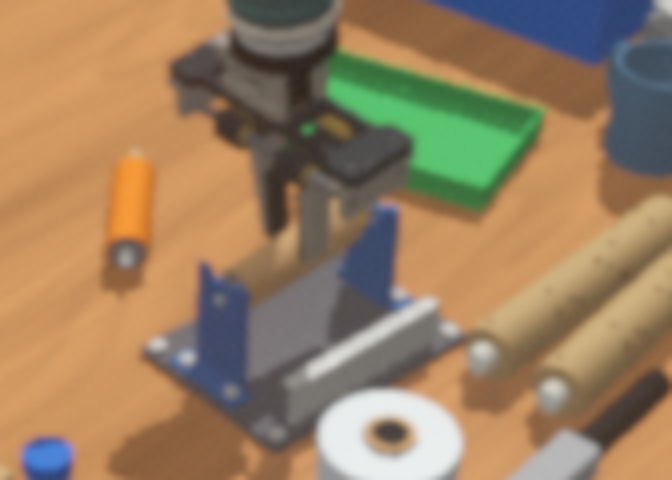

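```bash
python3 - <<'E'
from h import *
from scipy.optimize import least_squares
np.set_printoptions(precision=4,suppress=True)
i=viewer.camera_info('wrist'); T=np.array(i['T_tool_cam']); K=np.array(i['intrinsics'])
d=np.load('pics/w8.png.npy'); p=cv2.imread('pics/w8.png').astype(int)
v,u=np.mgrid[:420,:560].astype(float)
c=np.stack([(u-K[0,2])/K[0,0]*d,-(v-K[1,2])/K[1,1]*d,-d],-1); Q=c@T[:3,:3].T+T[:3,3]
def fit(a,b,l,r):
    P=Q[a:b,l:r].reshape(-1,3); P=P[abs(P[:,1]-np.median(P[:,1]))<.02]
    f=lambda w:(lambda dr,q:np.linalg.norm(q-np.outer(q@dr,dr),axis=1)-.018)(np.array([1,w[1],w[3]])/np.linalg.norm([1,w[1],w[3]]),P-np.array([0,w[0],w[2]]))
    r_=least_squares(f,[-.014,0,0,0],loss='soft_l1',f_scale=.001); print(r_.x,np.std(r_.fun))
fit(165,235,252,310)
# pads: points near the tool z +-: finger inner surfaces
for row in (245,260,280,300):
    for a in np.arange(225,340,6): 
        q=Q[row,int(a)]; print(row,a,p[row,int(a)][::-1].tolist(),q) if row in(250-5,280) else None
s=env.sense(); print(s['gripper_width'],s['t'])
E
```

```text
[-0.0127  0.0024 -0.     -0.0091] 0.0005675236945264346
245 225 [131, 123, 115] [-0.0089 -0.0265 -0.0255]
245 231 [132, 123, 113] [-0.0093 -0.0277 -0.0225]
245 237 [130, 123, 112] [-0.0092 -0.0273 -0.0197]
245 243 [33, 30, 35] [-0.0104 -0.0304 -0.0166]
245 249 [76, 58, 40] [-0.0075 -0.023  -0.0145]
245 255 [223, 168, 107] [-0.0087 -0.0262 -0.0114]
245 261 [228, 174, 111] [-0.0101 -0.0296 -0.0084]
245 267 [234, 182, 115] [-0.0105 -0.0307 -0.0055]
245 273 [237, 188, 118] [-0.0102 -0.0299 -0.0028]
245 279 [227, 171, 110] [-0.0105 -0.0308 -0.    ]
245 285 [223, 168, 108] [-0.0103 -0.0302  0.0027]
245 291 [215, 159, 100] [-0.0102 -0.03    0.0055]
245 297 [195, 144, 93] [-0.0099 -0.0292  0.0083]
245 303 [174, 128, 85] [-0.0089 -0.0267  0.0112]
245 309 [126, 96, 63] [-0.0077 -0.0235  0.0143]
245 315 [32, 32, 34] [-0.0101 -0.0298  0.0165]
245 321 [121, 113, 105] [-0.0094 -0.0279  0.0195]
245 327 [135, 124, 117] [-0.0095 -0.0282  0.0223]
245 333 [130, 124, 113] [-0.0096 -0.0284  0.025 ]
245 339 [65, 65, 69] [0.0264 0.0638 0.0433]
280 225 [132, 123, 115] [-0.0101 -0.0651 -0.02  ]
280 231 [43, 
[... 236 characters left out ...]
, 106, 69] [ 0.0087 -0.0274 -0.0087]
280 267 [149, 108, 69] [ 0.0079 -0.029  -0.0058]
280 273 [230, 178, 113] [ 0.0071 -0.0307 -0.0029]
280 279 [222, 164, 105] [ 0.0069 -0.031  -0.0001]
280 285 [223, 166, 105] [ 0.0076 -0.0297  0.0028]
280 291 [204, 150, 97] [ 0.0075 -0.0299  0.0056]
280 297 [189, 139, 90] [ 0.0086 -0.0277  0.0085]
280 303 [161, 119, 78] [ 0.0091 -0.0267  0.0115]
280 309 [113, 85, 56] [ 0.011  -0.0228  0.0147]
280 315 [31, 35, 35] [-0.0033 -0.0516  0.0147]
280 321 [36, 39, 39] [-0.0095 -0.064   0.0157]
280 327 [38, 38, 39] [-0.0104 -0.0657  0.0177]
280 333 [130, 124, 113] [-0.0104 -0.0658  0.0199]
280 339 [126, 121, 110] [-0.0107 -0.0665  0.022 ]
0.029302541053134283 41.2333
```

```bash
python3 - <<'E'
from h import *
sg=-1
p0=Sf(env.sense()['ee_pos']); piv=np.array([0,-.0755,.079]); a=.035
c,s=np.cos(a),np.sin(a); M=np.array([[1,0,0],[0,c,-s],[0,s,c]])
p1=piv+M@(p0-piv); R=bar(TH+a,sg); p1[0]=0
st('0'); b=None
env.movel(W(*p1),R,rate=.03); _,f0=st('tilt')
for k in range(1,6):
    env.movel(W(*(p1+[0,.002*k,0])),R,rate=.03); _,f=st('draw%d'%(2*k))
    if abs(f[1])>9 or abs(f[2])>12: print('STOP'); break
else:
    q=p1+[0,.0103,0]; env.movel(W(*q),R,rate=.03)
    for z in (.004,.010,.02):
        env.movel(W(*(q+[0,0,z])),R,rate=.04); _,f=st('lift')
        if abs(f[1])>9 or f[2]<-8: print('STOP'); break
print(env.sense()['gripper_width'])
snap('wrist','w9.png'); snap('scene','s9.png')
E
python3 -c "
import cv2;p=cv2.imread('pics/s9.png');cv2.imwrite('pics/s9z.png',cv2.resize(p[150:270,230:398],None,fx=4,fy=4,interpolation=cv2.INTER_CUBIC))"
```

```text
0 t41.27 S [-0.18 -3.99 72.87] F [-0.83 -0.04 -1.03] M [-0.08  0.12 -0.04]
tilt t41.57 S [-1.00e-02 -3.01e+00  7.55e+01] F [-0.34  3.04 -1.22] M [ 0.48 -0.1  -0.01]
draw2 t41.86 S [ 5.000e-02 -2.380e+00  7.521e+01] F [-0.18  0.1  -1.57] M [-0.24 -0.01 -0.01]
draw4 t42.15 S [1.000e-02 1.500e-01 7.535e+01] F [-0.08  0.11 -1.77] M [-0.28 -0.04  0.02]
draw6 t42.44 S [-1.000e-02  2.320e+00  7.539e+01] F [ 0.02  0.04 -1.21] M [-0.23 -0.05 -0.06]
draw8 t42.73 S [-2.000e-02  4.350e+00  7.539e+01] F [-0.03 -0.02 -1.23] M [-0.31 -0.06 -0.01]
draw10 t43.02 S [-3.000e-02  6.360e+00  7.538e+01] F [ 0.03 -0.33 -1.52] M [-0.3  -0.01  0.01]
lift t43.57 S [ 0.26  6.51 79.72] F [ 0.28 -0.37 -1.6 ] M [-0.19 -0.04 -0.01]
lift t43.91 S [ 0.23  6.5  85.71] F [-0.04  0.15 -1.5 ] M [-0.28 -0.01 -0.02]
lift t44.35 S [ 0.15  6.47 95.64] F [ 0.01  0.14 -1.95] M [-0.24 -0.05 -0.02]
0.028625980458670795
```

View pics/w9.png

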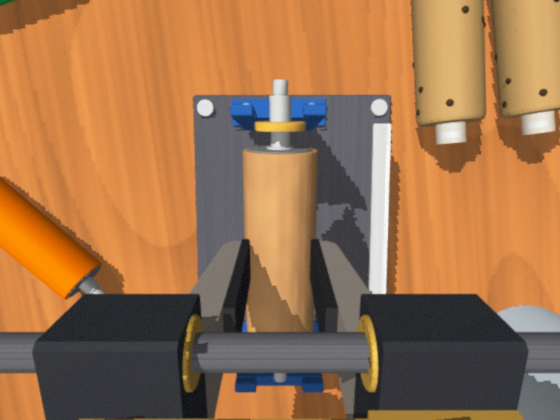

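View pics/s9z.png

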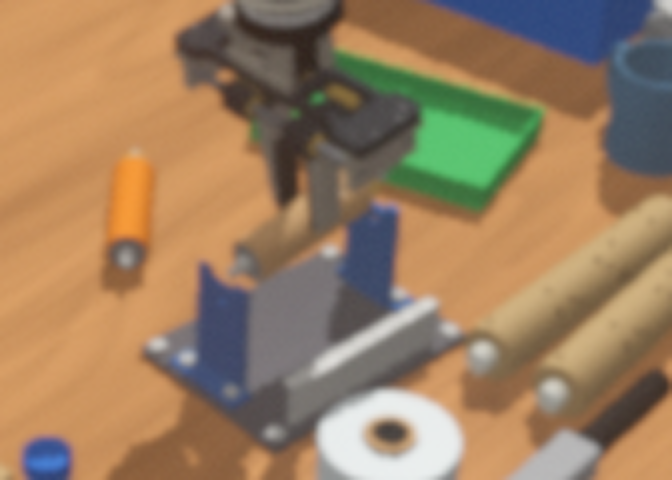

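```bash
python3 - <<'E'
from h import *
np.set_printoptions(precision=4,suppress=True)
H=TYAW+.7; R=down(H+np.pi); u=np.array([np.cos(H),np.sin(H)]); xy=TR-.005*u
env.movel(np.array(env.sense()['ee_pos'])+[0,0,.09],None,rate=.15)
env.reach(np.array([*xy,.13]),R); s=env.sense(); print(s['t'],s['ee_pos'],s['gripper_width'])
s,p,d=snap('wrist','w10.png'); snap('scene','s10.png')
C=cloud('wrist',d,s); g=(p[...,1].astype(int)-p[...,0]>40)&(p[...,1].astype(int)-p[...,2]>40)&(d>.1)
print('green z',np.percentile(C[g][:,2],[5,50,95]))
env.movel(np.array([*xy,.04]),R,rate=.1); s0=env.sense(); st('40')
E
```

```text
46.375 [0.4792 0.3072 0.1295] 0.028968206695263843
green z [0.0017 0.0031 0.0247]
40 t47.57 S [-153.18  260.33   40.71] F [ 0.13  0.15 -1.47] M [-0.02 -0.   -0.01]
```

View pics/w10.png

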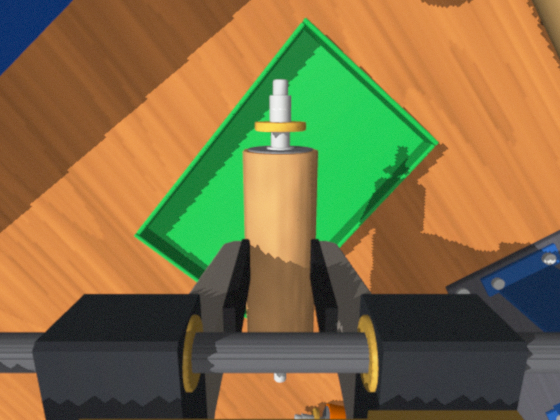

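```bash
python3 - <<'E'
from h import *
np.set_printoptions(precision=4,suppress=True)
# rim corners intersect plane z=.025 (camera z bias) using pose at w10
s={'ee_pos':np.array([.4792,.3072,.1295]),'tcp_rot':down(TYAW+.7+np.pi)}
K,R,e,_=cam_pose('wrist',s); Cn=[]
for u,v in [(305,20),(438,143),(137,236)]:
    r=R@np.array([(u-K[0,2])/K[0,0],-(v-K[1,2])/K[1,1],-1]); Cn.append(e+r*(.025-e[2])/r[2])
Cn=np.array(Cn); print(Cn, np.linalg.norm(Cn[1]-Cn[0]),np.linalg.norm(Cn[2]-Cn[0]), 'centre',(Cn[1]+Cn[2])/2)
H=TYAW+.7; R=down(H+np.pi); u=np.array([np.cos(H),np.sin(H)]); xy=TR-.005*u
print('xy',xy)
z=.02
env.movel(np.array([*xy,.02]),R,rate=.06); _,f0=st('20')
while z>.0075:
    z-=.0015; env.movel(np.array([*xy,z]),R,rate=.03); _,f=st('%.4f'%z)
    if f[2]-f0[2]>1.2: print('contact'); break
snap('wrist','w11.png')
E
```

```text
[[0.5724 0.4017 0.025 ]
 [0.6044 0.2678 0.025 ]
 [0.3632 0.3515 0.025 ]] 0.13764073793252551 0.21518774320410497 centre [0.4838 0.3096 0.025 ]
xy [0.4785 0.3085]
20 t48.09 S [-153.84  259.81   19.66] F [ 0.02 -0.06 -0.95] M [-0.04 -0.05 -0.01]
0.0185 t48.38 S [-153.57  259.92   18.63] F [ 0.28 -0.13 -1.22] M [-0.04  0.05  0.  ]
0.0170 t48.67 S [-153.67  259.83   16.96] F [ 0.06  0.08 -1.39] M [-0.06 -0.02 -0.04]
0.0155 t48.97 S [-153.7   259.82   15.41] F [ 0.22  0.24 -1.8 ] M [ 0.01 -0.08 -0.04]
0.0140 t49.26 S [-153.7   259.81   13.92] F [-0.14 -0.16 -1.61] M [-0.02 -0.04  0.03]
0.0125 t49.55 S [-153.71  259.82   12.41] F [-0.15 -0.03 -1.44] M [-0.06 -0.04 -0.02]
0.0110 t49.84 S [-153.7   259.81   10.91] F [-0.12  0.02 -1.5 ] M [-0.06 -0.05  0.03]
0.0095 t50.13 S [-153.71  259.81    9.41] F [-0.49  0.08 -1.47] M [-0.08  0.    0.02]
0.0080 t50.42 S [-153.67  259.83    7.95] F [ 0.11 -0.07 -1.34] M [ 0.02 -0.   -0.01]
0.0065 t50.72 S [-153.52  259.96    7.5 ] F [-1.4  -1.94  7.15] M [-0.46  0.47  0.03]
contact
```

View pics/w11.png

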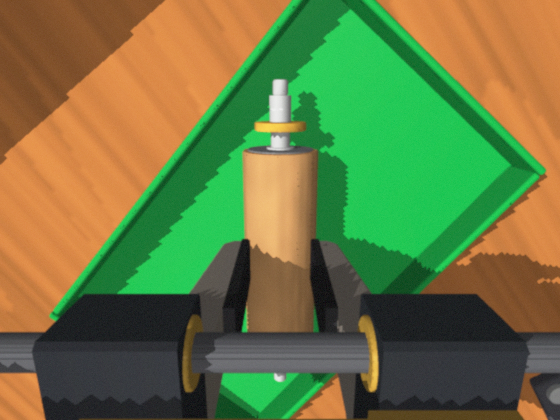

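```bash
python3 - <<'E'
from h import *
np.set_printoptions(precision=4,suppress=True)
H=TYAW+.7; R=down(H+np.pi); u=np.array([np.cos(H),np.sin(H)]); xy=TR-.005*u
env.movel(np.array([*xy,.0077]),R,rate=.02); st('pre')
effector.release(); env.pause(.2); st('rel'); print(env.sense()['gripper_width'])
env.movel(np.array([*xy,.17]),R,rate=.12); 
s,p,d=snap('wrist','w12.png'); C=cloud('wrist',d,s); np.save('pics/w12c.npy',C); snap('top','t12.png'); snap('scene','s12.png'); print(s['t'],s['ee_pos'])
for c in('top','scene'):
    snap(c,c+'f.png')
    print([(np.round(r['at'],3).tolist(),round(r['score'],2)) for r in tip_of(c,'spindle')][:4])
    print([(np.round(r['at'],3).tolist(),round(r['score'],2)) for r in tip_of(c,'fork')][:2])
E
```

```text
pre t51.06 S [-153.55  259.92    7.67] F [-0.   -0.08  0.04] M [-0.07 -0.07  0.02]
rel t52.32 S [-153.66  259.86    7.68] F [-0.43 -0.22 -0.02] M [ 0.01  0.02 -0.02]
0.0915683801809332
53.8167 [0.4781 0.3082 0.1692]
[([0.352, -0.138, 0.019], 0.73), ([0.414, 0.054, 0.019], 0.6)]
[([0.515, -0.283, 0.007], 0.63)]
[([0.355, -0.137, 0.013], 0.89), ([0.411, 0.052, 0.019], 0.82), ([0.474, 0.309, 0.018], 0.77)]
[([0.519, -0.284, 0.007], 0.69)]
```

View pics/w12.png

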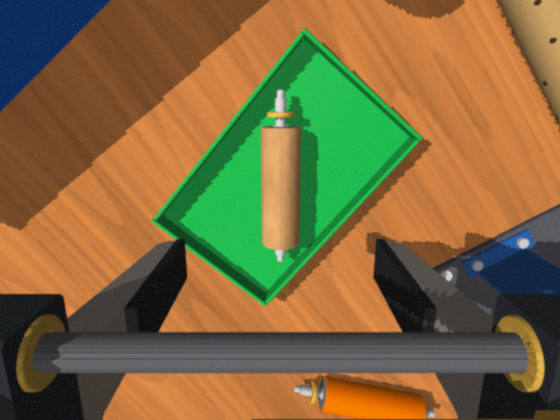

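View pics/topf.png

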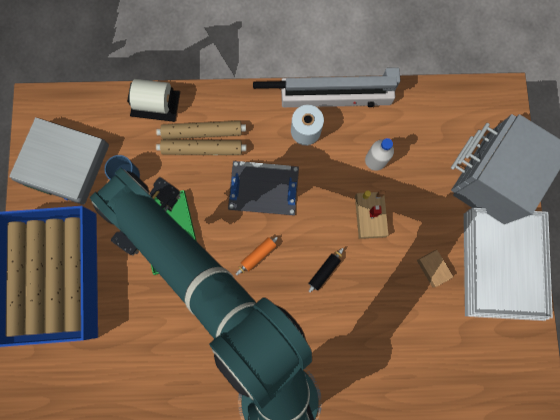

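```bash
python3 - <<'E'
from h import *
np.set_printoptions(precision=4,suppress=True)
C=np.load('pics/w12c.npy'); a=C[130:245,278:284].reshape(-1,3); b=np.polyfit(np.linalg.norm(a[:,:2]-a[0,:2],axis=1),a[:,2],1)
print('core top z,slope',np.median(a[:,2]),b[0]); m=np.median(C[185:190,276:286].reshape(-1,3),0); r=m[:2]-TR; c,s=np.cos(TYAW),np.sin(TYAW); print('in tray',c*r[0]+s*r[1],-s*r[0]+c*r[1])
st(); workorder.finish_job(); print(env.sense()['t'])
E
```

```text
core top z,slope 0.038403387758344926 -0.00024834772046218405
in tray -0.00249001012967323 -0.002539548806837651
 t54.31 S [-153.68  259.86  169.93] F [ 0.11 -0.02  0.18] M [ 0.01 -0.04  0.  ]
the job is handed in; nothing more can be done
the job is handed in; nothing more can be done
```

The job is finished and handed in at about 54 s; no verdict is reported, so what follows rests on my own checks.

**Pressing and lifting:** I pressed the collar in about 6 mm with the forked tool. The force peaked at about 10 N at the wrist, against the 15 N limit. I then lifted that end over the cheek and let it spring out. The pictures show the tip lying on top of the +y cheek in the notch, and the tool came away without touching it.

**Tool:** The forked tool is back upright in its pocket. Its handle top measured within 0.2 mm of where it stood at the start.

**Core:** I drew the bar about 10 mm towards +y, lifted it clear and laid it in the green tray. There was a brief 7 N contact with the floor before I released it. The last picture shows it about 3 mm from the tray's middle, with a slope of 0.0002. The core's top measured 38.4 mm, or about 39.5 mm after the wrist camera's 1 mm bias, against a nominal 40 mm. The gripper was 17 cm up and touching nothing.

- **Placement angle:** I laid the core about 40° diagonal in the tray rather than along its long side, so the open fingers would clear the walls.
- **Grip width:** The gripper read about 29 mm on the 36 mm core. The wrist depth picture also showed the pads 29 mm apart. The grip was centred and did not slip, and I did not find out why it read narrow.
- **Top camera:** The network did not find the core in the last top view because the arm hid it. The scene and wrist views did show it in the tray.
- **Bystanders:** I did not measure them. They look unmoved in the last top picture, where the arm covers the mug.

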